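# Pair the delivered water samples with their amber duplicates

### The arm

A 6-joint arm with a two-finger parallel gripper is mounted at the origin on the work surface. World frame = base frame: x ahead of the robot, y to its left, z up, the work surface at z = 0. Lengths are in m, angles in degrees, forces in N, time in s.
With the tool pointing down it reaches from about 0.3 to 0.75 m from the base axis. Payload 8.5 kg.
Tool frame: the origin (TCP) lies at the very end of the fingers, on their centre line; the grasp point (between the pads) lies 19 mm behind it; x points along the fingers, y is the direction in which the jaws open and shut, and the axes are right-handed (so a half turn about x gives the same grasp; the last joint's range is limited). The gripper opens to 85 mm and grips with 20 to 120 N. Pads are 22 mm wide; open, the fingers measure 114 mm over their backs; the gripper's body (76 mm by 85 mm) begins 54 mm behind the grasp point. The pads swing forward as they close: fully open they stand 13 mm farther back than shut.
Start: joints at [-80.919, 21.807, 74.336, -0, 83.858, -12.336], TCP at [0.201, -0.512, 0.231] pointing down, gripper open.
Joint ranges: [-178.18, 178.18], [-50.72, 133.34], [12.68, 142.11], [-81.47, 261.47], [9.98, 163.14], [-165.26, 165.26]. Speed limits (degrees/s): [136.94, 136.94, 180, 180, 180, 180].

### API

Orientations are given as a 3x3 rotation matrix whose columns are the frame's x, y, z axes.
In Python, from rig import sensors, cams, env gives the robot as it stands.
- The arm moves only by the shell command python3 -m crank 'ROWS' [FORCE]. ROWS is a JSON object of lists of equal length, an entry for each row: "hand": the closure in counts, from 0 (fully open) to 255 (shut); "translation": the shift along the tool's x, y, z in m, a list of three; "dr": the turn, a rotation vector about the tool's x, y, z in rad, a list of three. A call has 1 to 5 rows; each row is the pose to reach, as a shift and turn from the pose commanded when the call began, along the tool's axes at that moment; what a row does not reach only later rows make up. A row lasts 1/10 s, in which the tool goes at most 50 mm and 8.59 degrees, less where a joint would pass 70% of its speed; a pose out of reach is approached as far as the arm can. A call with a gripper value outside its range is refused whole. The fingers move at their own pace and stop on an object; FORCE is the grip in N (left out, the last holds). Time passes only in rows, so rows that repeat a pose let the fingers close. It gives the time, the measured TCP pose, the force and the opening at its end, in the units of the state.
- sensors.observe(): the state, without advancing time (a new reading comes with each control period).
- cams.get_image(name): name is "side" or "top" or "wrist"; returns (picture, depth): 420x560x3 uint8, blue, green, red; 420x560 float32, m along the optical axis (not along the pixel's ray), 0 where there is no reading.
- cams.calibration(name): a dict with "vertical_fov" (degrees; the focal length in pixels is half the picture's height over the tangent of half this angle, whatever the lens; pixels are square), "cx", "cy" (the principal point, pixels), "extrinsics" (4x4, takes a point from camera to world coordinates). Camera axes: x right, y down, z forward; pixel columns grow to the right and rows downward; lengths in m; the calibration is good to about 2 mm. A picture is of the moment at which its call begins: read the wrist's pose just before it. calibration takes no time and is no camera call; for the wrist camera it gives the pose at the moment of the call.
- env.close_job(): hands the job in, once; it reports no verdict.
The state is a dict: "time_s": time; "q": joint angles; "qvel": joint speeds; "joint_efforts": joint torques, N m; "position": TCP position; "tool_rot": TCP orientation; "ft_force": force on the tool from outside, world axes, zero at the start; "wrist_torque": the same for the moment, N m; "grip_width": finger opening in m.
Only numpy, scipy, OpenCV 4.12 (cv2) and the standard library are available. Lean on these libraries where they do the work, as an engineer would, in place of code of your own. Each camera call takes 0.05 s, during which the arm holds its last target. There are 200 camera calls.

### The job

Every sampling point has delivered two bottles, a white one and an amber one with the same cap colour. Move the four colour-capped white bottles out of the grey single-row rack into the empty front row of the white double-row rack, so that the row stands in the same order as the amber bottles: each upright on the floor of the compartment directly in front of the amber bottle with its own cap colour. Set the bottles down rather than dropping them, and leave the amber bottles and the black-capped blank in their places.

Things in the scene. Friction and masses are not known exactly. Their poses are not given: they have to be found in the camera images.
- sample_red: White sample bottle, red cap, 50 g. Straight round body 32 mm across up to 64 mm, shoulder, cap 26 mm across, top at 86 mm. Origin: centre of its base; z up; yaw means nothing. Starts upright in the grey single-row rack, base 5 mm above the bench, upper 30 mm of the straight body free above the rack walls. Goes in front of amber_red.
- sample_yellow: White sample bottle, yellow cap, 50 g. Straight round body 32 mm across up to 64 mm, shoulder, cap 26 mm across, top at 86 mm. Origin: centre of its base; z up; yaw means nothing. Starts upright in the grey single-row rack, base 5 mm above the bench, upper 30 mm of the straight body free above the rack walls. Goes in front of amber_yellow.
- sample_green: White sample bottle, green cap, 50 g. Straight round body 32 mm across up to 64 mm, shoulder, cap 26 mm across, top at 86 mm. Origin: centre of its base; z up; yaw means nothing. Starts upright in the grey single-row rack, base 5 mm above the bench, upper 30 mm of the straight body free above the rack walls. Goes in front of amber_green.
- sample_blue: White sample bottle, blue cap, 50 g. Straight round body 32 mm across up to 64 mm, shoulder, cap 26 mm across, top at 86 mm. Origin: centre of its base; z up; yaw means nothing. Starts upright in the grey single-row rack, base 5 mm above the bench, upper 30 mm of the straight body free above the rack walls. Goes in front of amber_blue.
- amber_red: Brown (amber) bottle with a red cap, shaped and sized like the sample bottles, 70 g. Origin: centre of its base; z up; yaw means nothing. Stands in any of the four rear-row compartments of the white double-row rack and stays there. Partner of the white bottle with the red cap.
- amber_yellow: Brown (amber) bottle with a yellow cap, shaped and sized like the sample bottles, 70 g. Origin: centre of its base; z up; yaw means nothing. Stands in any of the four rear-row compartments of the white double-row rack and stays there. Partner of the white bottle with the yellow cap.
- amber_green: Brown (amber) bottle with a green cap, shaped and sized like the sample bottles, 70 g. Origin: centre of its base; z up; yaw means nothing. Stands in any of the four rear-row compartments of the white double-row rack and stays there. Partner of the white bottle with the green cap.
- amber_blue: Brown (amber) bottle with a blue cap, shaped and sized like the sample bottles, 70 g. Origin: centre of its base; z up; yaw means nothing. Stands in any of the four rear-row compartments of the white double-row rack and stays there. Partner of the white bottle with the blue cap.
- bench_rack: White fixed rack, 130 x 207 mm, 34 mm high; 2 rows of 4 open compartments, 48 x 48 mm inside, walls 3 mm, floor 5 mm above the bench. Origin: underside centre; x across the rows, away from the robot, y along them. Centres: front row (empty) x = -38 mm, rear row (ambers) x = +38; y = -76.5, -25.5, 25.5, 76.5 mm. Gap front to rear bottle 44 mm, between neighbours 19: grip across rows.
- blank_black: White bottle with a black cap (the blank), shaped like the samples; origin: base centre. It stays in the grey fixed rack: one straight row of 5 compartments, 51 mm apart, walls 34 mm high, floor 5 mm, holding the blank and the 4 samples in any order. Bottles are 19 mm apart along the row and free in front and behind: grip across the row. The grey rack may be left or right of the white.
Not all that is in view belongs to the job. Leave any purple look-alike of the sample_yellow alone.

How it is judged (in metres and radians):
At the end, for the whole second after the job is handed in: Each white bottle is in the front compartment facing the amber bottle of its cap colour; these eight within 16 mm of compartment centres; blank moved < 25 mm; all nine upright (tilt < 0.15 rad), bases < 10 mm above the bench, let go and at rest (< 0.02 m/s, < 0.3 rad/s) (((x of sample_red in the frame of bench_rack between -0.054 and -0.022 m and y of sample_red in the frame of bench_rack between -0.0925 and -0.0605 m and x of amber_red in the frame of bench_rack between 0.022 and 0.054 m and y of amber_red in the frame of bench_rack between -0.0925 and -0.0605 m) or (x of sample_red in the frame of bench_rack between -0.054 and -0.022 m and y of sample_red in the frame of bench_rack between -0.0415 and -0.0095 m and x of amber_red in the frame of bench_rack between 0.022 and 0.054 m and y of amber_red in the frame of bench_rack between -0.0415 and -0.0095 m) or (x of sample_red in the frame of bench_rack between -0.054 and -0.022 m and y of sample_red in the frame of bench_rack between 0.0095 and 0.0415 m and x of amber_red in the frame of bench_rack between 0.022 and 0.054 m and y of amber_red in the frame of bench_rack between 0.0095 and 0.0415 m) or (x of sample_red in the frame of bench_rack between -0.054 and -0.022 m and y of sample_red in the frame of bench_rack between 0.0605 and 0.0925 m and x of amber_red in the frame of bench_rack between 0.022 and 0.054 m and y of amber_red in the frame of bench_rack between 0.0605 and 0.0925 m)) and height (world z) of each of sample_red, amber_red, sample_yellow, amber_yellow, sample_green, amber_green, sample_blue, amber_blue, blank_black below 0.01 m and angle between each of sample_red, amber_red, sample_yellow, amber_yellow, sample_green, amber_green, sample_blue, amber_blue, blank_black's own z axis and vertical below 0.15 rad and linear speed of each of sample_red, amber_red, sample_yellow, amber_yellow, sample_green, amber_green, sample_blue, amber_blue, blank_black below 0.02 m/s and angular speed of each of sample_red, amber_red, sample_yellow, amber_yellow, sample_green, amber_green, sample_blue, amber_blue, blank_black below 0.3 rad/s and ((x of sample_yellow in the frame of bench_rack between -0.054 and -0.022 m and y of sample_yellow in the frame of bench_rack between -0.0925 and -0.0605 m and x of amber_yellow in the frame of bench_rack between 0.022 and 0.054 m and y of amber_yellow in the frame of bench_rack between -0.0925 and -0.0605 m) or (x of sample_yellow in the frame of bench_rack between -0.054 and -0.022 m and y of sample_yellow in the frame of bench_rack between -0.0415 and -0.0095 m and x of amber_yellow in the frame of bench_rack between 0.022 and 0.054 m and y of amber_yellow in the frame of bench_rack between -0.0415 and -0.0095 m) or (x of sample_yellow in the frame of bench_rack between -0.054 and -0.022 m and y of sample_yellow in the frame of bench_rack between 0.0095 and 0.0415 m and x of amber_yellow in the frame of bench_rack between 0.022 and 0.054 m and y of amber_yellow in the frame of bench_rack between 0.0095 and 0.0415 m) or (x of sample_yellow in the frame of bench_rack between -0.054 and -0.022 m and y of sample_yellow in the frame of bench_rack between 0.0605 and 0.0925 m and x of amber_yellow in the frame of bench_rack between 0.022 and 0.054 m and y of amber_yellow in the frame of bench_rack between 0.0605 and 0.0925 m)) and ((x of sample_green in the frame of bench_rack between -0.054 and -0.022 m and y of sample_green in the frame of bench_rack between -0.0925 and -0.0605 m and x of amber_green in the frame of bench_rack between 0.022 and 0.054 m and y of amber_green in the frame of bench_rack between -0.0925 and -0.0605 m) or (x of sample_green in the frame of bench_rack between -0.054 and -0.022 m and y of sample_green in the frame of bench_rack between -0.0415 and -0.0095 m and x of amber_green in the frame of bench_rack between 0.022 and 0.054 m and y of amber_green in the frame of bench_rack between -0.0415 and -0.0095 m) or (x of sample_green in the frame of bench_rack between -0.054 and -0.022 m and y of sample_green in the frame of bench_rack between 0.0095 and 0.0415 m and x of amber_green in the frame of bench_rack between 0.022 and 0.054 m and y of amber_green in the frame of bench_rack between 0.0095 and 0.0415 m) or (x of sample_green in the frame of bench_rack between -0.054 and -0.022 m and y of sample_green in the frame of bench_rack between 0.0605 and 0.0925 m and x of amber_green in the frame of bench_rack between 0.022 and 0.054 m and y of amber_green in the frame of bench_rack between 0.0605 and 0.0925 m)) and ((x of sample_blue in the frame of bench_rack between -0.054 and -0.022 m and y of sample_blue in the frame of bench_rack between -0.0925 and -0.0605 m and x of amber_blue in the frame of bench_rack between 0.022 and 0.054 m and y of amber_blue in the frame of bench_rack between -0.0925 and -0.0605 m) or (x of sample_blue in the frame of bench_rack between -0.054 and -0.022 m and y of sample_blue in the frame of bench_rack between -0.0415 and -0.0095 m and x of amber_blue in the frame of bench_rack between 0.022 and 0.054 m and y of amber_blue in the frame of bench_rack between -0.0415 and -0.0095 m) or (x of sample_blue in the frame of bench_rack between -0.054 and -0.022 m and y of sample_blue in the frame of bench_rack between 0.0095 and 0.0415 m and x of amber_blue in the frame of bench_rack between 0.022 and 0.054 m and y of amber_blue in the frame of bench_rack between 0.0095 and 0.0415 m) or (x of sample_blue in the frame of bench_rack between -0.054 and -0.022 m and y of sample_blue in the frame of bench_rack between 0.0605 and 0.0925 m and x of amber_blue in the frame of bench_rack between 0.022 and 0.054 m and y of amber_blue in the frame of bench_rack between 0.0605 and 0.0925 m)) and distance of blank_black from where it was at the start of the episode below 0.025 m); the robot touches nothing.
It fails at once if an amber bottle is taken out, pushed away or knocked over (moved more than 25 mm or tilted more than 0.5 rad) ((distance of amber_red from where it was at the start of the episode above 0.025 m or angle between amber_red's own z axis and vertical above 0.5 rad) or (distance of amber_yellow from where it was at the start of the episode above 0.025 m or angle between amber_yellow's own z axis and vertical above 0.5 rad) or (distance of amber_green from where it was at the start of the episode above 0.025 m or angle between amber_green's own z axis and vertical above 0.5 rad) or (distance of amber_blue from where it was at the start of the episode above 0.025 m or angle between amber_blue's own z axis and vertical above 0.5 rad)).
It fails at once if the black-capped blank is taken out, pushed away or knocked over (moved more than 25 mm or tilted more than 0.5 rad) (distance of blank_black from where it was at the start of the episode above 0.025 m or angle between blank_black's own z axis and vertical above 0.5 rad).
It fails at once if a sample bottle is let fall (faster than 0.7 m/s, as after a fall of 25 mm, with no finger on it) ((linear speed of sample_red above 0.7 m/s and contact force between sample_red and the fingers below 0.05 N) or (linear speed of sample_yellow above 0.7 m/s and contact force between sample_yellow and the fingers below 0.05 N) or (linear speed of sample_green above 0.7 m/s and contact force between sample_green and the fingers below 0.05 N) or (linear speed of sample_blue above 0.7 m/s and contact force between sample_blue and the fingers below 0.05 N)).
It also fails if it takes over 93 s, if anything falls off the work surface, if the arm or the gripper's body presses on something with over 40 N, if the wrist force passes 120 N, or if a joint passes its speed limit or range.

## Working session

There is one attempt and no reset: what is moved stays moved. The work goes in short steps, Python scripts to look and compute and a shell command to move; the robot and the scene stay as the last step left them, time stands still between calls to the robot, and variables do not carry over. Pictures are saved under pics/ and viewed, about 12 in all and at most 16, crops included, and the job is handed in when it is done.

```bash
ls; mkdir -p pics
python3 - <<'E'
from rig import sensors,cams,env
import cv2,numpy as np
s=sensors.observe();print({k:np.round(v,3).tolist() for k,v in s.items()})
for n in("top","side"):
    im,d=cams.get_image(n);cv2.imwrite(f"pics/{n}0.png",im);np.savez(f"pics/{n}0.npz",im=im,d=d)
    c=cams.calibration(n);print(n,c)
E
```

```text
pics
{'time_s': 0.0, 'q': [-80.919, 21.841, 74.386, 0.001, 83.859, -12.336], 'qvel': [0.024, 0.108, -0.077, 0.122, -0.073, 0.072], 'joint_efforts': [-0.001, -44.846, -23.128, -0.0, 0.005, 0.0], 'position': [0.201, -0.512, 0.231], 'tool_rot': [[-0.0, 0.365, -0.931], [0.001, -0.931, -0.365], [-1.0, -0.001, -0.0]], 'ft_force': [-0.24, -0.171, -0.689], 'wrist_torque': [-0.019, -0.023, 0.002], 'grip_width': 0.085}
top {'vertical_fov': 53.128328233180426, 'cx': 284.82288007293215, 'cy': 212.06540187096786, 'extrinsics': array([[-0.0122327 , -0.99917989,  0.03859942,  0.4931424 ],
       [-0.99977586,  0.01155468, -0.01774006,  0.01671728],
       [ 0.01727951, -0.03880778, -0.99909728,  0.78348175],
       [ 0.        ,  0.        ,  0.        ,  1.        ]])}
side {'vertical_fov': 53.4245927068381, 'cx': 280.2635843628369, 'cy': 213.6007626321544, 'extrinsics': array([[ 0.9047815 , -0.27577364,  0.32452939,  0.2959514 ],
       [-0.42586224, -0.57972574,  0.69466497, -0.51744318],
       [-0.00343225, -0.76672483, -0.64196671,  0.53203485],
       [ 0.        ,  0.        ,  0.        ,  1.        ]])}
```

View pics/top0.png

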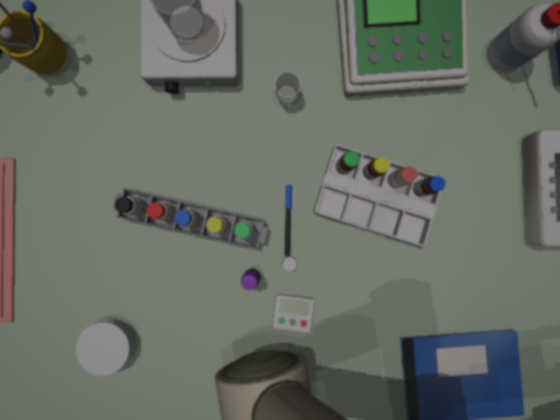

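View pics/side0.png

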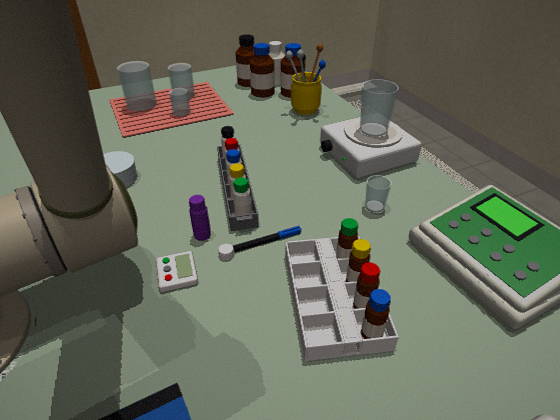

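Top view: the grey rack holds, left to right, black (123,204), red (155,211), blue (182,217), yellow (214,225) and green (242,230). Ambers in the white rack are green (351,159), yellow (380,166), red (408,174) and blue (437,184), with the front row empty below them. Possible look-alikes:
- the purple bottle at (251,280)
- the blank at (123,204)
- the red-capped wash bottle at (555,15)
- the ambers themselves
- the brown and blue-capped stock bottles at the back of the side view (262,70)

I choose the four colour caps in the grey rack.

```bash
cat > h.py <<'E'
import numpy as np,cv2
def pts(d,c):
    h,w=d.shape;f=h/2/np.tan(np.radians(c["vertical_fov"])/2)
    v,u=np.mgrid[:h,:w];P=np.stack([(u-c["cx"])/f*d,(v-c["cy"])/f*d,d],-1)
    E=c["extrinsics"];return P@E[:3,:3].T+E[:3,3]
def caps(im,P,zlo=.082,zhi=.1):
    H=cv2.cvtColor(im,cv2.COLOR_BGR2HSV).astype(int);h,s,v=H[...,0],H[...,1],H[...,2]
    ok=(P[...,2]>zlo)&(P[...,2]<zhi)&(P[...,0]>.3)&(P[...,0]<.72)&(abs(P[...,1])<.5)
    n,L,st,ce=cv2.connectedComponentsWithStats(ok.astype(np.uint8));out=[]
    for i in range(1,n):
        if st[i,4]<60:continue
        m=L==i;q=P[m];out.append((ce[i].round(0).tolist(),int(st[i,4]),np.median(H[m],0).tolist(),(q[:,:2].mean(0)).round(4).tolist(),((q[:,:2].min(0)+q[:,:2].max(0))/2).round(4).tolist(),round(float(np.median(q[:,2])),4)))
    return out
E
python3 - <<'E'
from rig import cams
from h import *
for n in("top","side"):
    z=np.load(f"pics/{n}0.npz");P=pts(z["d"],cams.calibration(n));print(n)
    for o in caps(z["im"],P):print(o)
    Z=P[...,2]
    m=(Z>.024)&(Z<.041)&(P[...,0]>.35)&(P[...,0]<.65)&(P[...,1]>-.35)&(P[...,1]<.4)
    k,L,st,ce=cv2.connectedComponentsWithStats(m.astype(np.uint8),connectivity=8)
    for i in range(1,k):
        if st[i,4]>150:
            q=P[L==i];(x,y),(a,b),t=cv2.minAreaRect(q[:,:2].astype(np.float32));print("rect",ce[i].round(),st[i,4],round(x,4),round(y,4),round(a,4),round(b,4),round(t,2),np.median(q[:,2]))
    g=(abs(P[...,0]-.4)<.1)&(abs(P[...,1])<.02);print("bench z",np.median(Z[g]))
im=np.load("pics/top0.npz")["im"]
cv2.imwrite("pics/crop.png",cv2.resize(im[130:300,100:470],None,fx=2.1,fy=2.1,interpolation=cv2.INTER_CUBIC))
E
```

```text
top
([351.0, 159.0], 203, [67.0, 142.0, 124.0], [0.6068, -0.1062], [0.607, -0.1063], 0.0907)
([381.0, 165.0], 209, [29.0, 174.0, 143.0], [0.5962, -0.1559], [0.5968, -0.1559], 0.0906)
([408.0, 174.0], 214, [2.0, 128.0, 136.0], [0.5805, -0.2023], [0.5811, -0.2036], 0.0907)
([436.0, 184.0], 213, [110.0, 188.0, 131.0], [0.5641, -0.2485], [0.5643, -0.2493], 0.0904)
([122.0, 205.0], 230, [135.0, 12.0, 40.0], [0.5349, 0.2711], [0.5348, 0.2719], 0.0908)
([155.0, 211.0], 223, [1.0, 170.0, 139.0], [0.5247, 0.218], [0.5243, 0.2194], 0.0909)
([182.0, 218.0], 214, [110.0, 171.0, 142.0], [0.5122, 0.1738], [0.5122, 0.1746], 0.0909)
([214.0, 225.0], 207, [29.0, 154.0, 144.0], [0.5, 0.1217], [0.5, 0.1217], 0.0908)
([242.0, 230.0], 198, [67.0, 128.0, 138.5], [0.4912, 0.0756], [0.4912, 0.0753], 0.0909)
([248.0, 282.0], 194, [140.0, 138.0, 124.0], [0.4047, 0.0659], [0.4044, 0.0657], 0.0858)
rect [377. 197.] 2813 0.5508 -0.1668 0.2075 0.1307 71.83 0.03368689522111801
rect [196. 220.] 970 0.5122 0.1726 0.2767 0.0541 76.48 0.033529281975575476
bench z 0.015296113094869335
side
([227.0, 130.0], 104, [79.0, 
[... 404 characters left out ...]
)
([196.0, 200.0], 134, [140.0, 181.0, 134.0], [0.406, 0.0617], [0.4066, 0.0627], 0.0865)
([349.0, 225.0], 207, [70.0, 255.0, 133.0], [0.6073, -0.1116], [0.6095, -0.1097], 0.091)
([361.0, 247.0], 243, [25.0, 255.0, 189.0], [0.5967, -0.1614], [0.5987, -0.1591], 0.091)
([370.0, 271.0], 280, [0.0, 255.0, 173.0], [0.5808, -0.2075], [0.5819, -0.2055], 0.0909)
([380.0, 298.0], 325, [108.0, 235.0, 163.0], [0.5644, -0.2539], [0.5656, -0.2517], 0.091)
rect [238. 193.] 733 0.5133 0.1659 0.2691 0.0545 76.45 0.03370680978889473
rect [333. 295.] 4036 0.5527 -0.1683 0.2094 0.1301 71.86 0.03411100920646101
rect [372. 329.] 175 0.5596 -0.258 0.0152 0.032 42.58 0.0323303219498875
bench z 0.009902905754027302
```

View pics/crop.png

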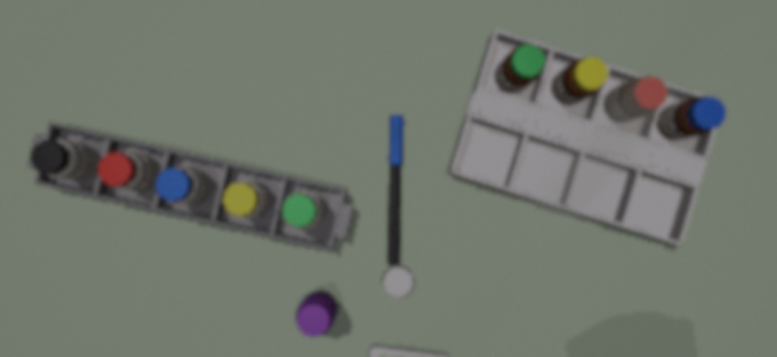

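The crop confirms the choice: red, blue, yellow and green sit in the grey rack with black at its far end, and purple stands apart. Top and side measurements agree to about 3 mm. Starting the first reach, to above the red sample.

```bash
cat > go.py <<'E'
import sys,numpy as np
from rig import sensors
from scipy.spatial.transform import Rotation as R
x,y,z,yaw=map(float,sys.argv[1:5]);s=sensors.observe();T=np.array(s["tool_rot"]);t=np.radians(yaw)
G=np.array([[0,np.cos(t),np.sin(t)],[0,np.sin(t),-np.cos(t)],[-1,0,0]])
print("t",round(s["time_s"],2),"pos",np.round(s["position"],4),"w",round(s["grip_width"],4),"shift",np.round(T.T@(np.array([x,y,z])-s["position"]),4),"dr",R.from_matrix(T.T@G).as_rotvec().round(4))
E
C='python3 -m crank'
$C '{"hand":[60,60,60,60,60],"translation":[[0.03,-0.56,-0.568],[0.03,-0.56,-0.568],[0.03,-0.56,-0.568],[0.03,-0.56,-0.568],[0.03,-0.56,-0.568]],"dr":[[-0.967,0,0],[-0.967,0,0],[-0.967,0,0],[-0.967,0,0],[-0.967,0,0]]}' 40
python3 go.py 0.5247 0.217 0.2 -13.2
```

```text
time_s: 0.6
position: [0.3026, -0.2818, 0.2217]
tool_rot: [[-0.0, 0.904, -0.427], [0.0, -0.427, -0.904], [-1.0, -0.0, -0.0]]
ft_force: [1.4, -0.6, -0.3]
grip_width: 0.0654
t 0.6 pos [ 0.3026 -0.2818  0.2217] w 0.0654 shift [ 0.0219 -0.0123 -0.5458] dr [-2.111e-01 -3.000e-04  2.000e-04]
```

```bash
C='python3 -m crank'
$C '{"hand":[60,60,60,60,60],"translation":[[0.022,-0.012,-0.546],[0.022,-0.012,-0.546],[0.022,-0.012,-0.546],[0.022,-0.012,-0.546],[0.022,-0.012,-0.546]],"dr":[[-0.211,0,0],[-0.211,0,0],[-0.211,0,0],[-0.211,0,0],[-0.211,0,0]]}' >/dev/null
python3 go.py 0.5247 0.217 0.2 -13.2
```

```text
t 1.1 pos [ 0.4057 -0.0541  0.2118] w 0.0648 shift [ 0.0118  0.0522 -0.2914] dr [-0.0058  0.     -0.0001]
```

```bash
C='python3 -m crank'
$C '{"hand":[60,60,60,60,60],"translation":[[0.012,0.052,-0.291],[0.012,0.052,-0.291],[0.012,0.052,-0.291],[0.012,0.052,-0.291],[0.012,0.052,-0.291]],"dr":[[-0.0058,0,0],[-0.0058,0,0],[-0.0058,0,0],[-0.0058,0,0],[-0.0058,0,0]]}' >/dev/null
$C '{"hand":[60,60,60],"translation":[[0,0.01,-0.046],[0,0.01,-0.046],[0,0.01,-0.046]],"dr":[[0,0,0],[0,0,0],[0,0,0]]}' >/dev/null
python3 go.py 0.5247 0.217 0.2 -13.2
python3 - <<'E'
from rig import sensors,cams
from h import *
c=cams.calibration("wrist");im,d=cams.get_image("wrist");cv2.imwrite("pics/w1.png",im);P=pts(d,c)
for o in caps(im,P,.086):print(o)
E
```

```text
t 1.9 pos [0.5255 0.2157 0.2009] w 0.0654 shift [ 0.0009 -0.0011 -0.0011] dr [0.0019 0.0008 0.0013]
([282.0, 136.0], 786, [110.0, 20.0, 36.0], [0.5365, 0.2701], [0.5365, 0.2698], 0.0908)
([285.0, 198.0], 677, [1.0, 236.0, 144.0], [0.5263, 0.2176], [0.5261, 0.2166], 0.0908)
([282.0, 245.0], 610, [109.0, 228.0, 95.0], [0.514, 0.1734], [0.5137, 0.1726], 0.0909)
([283.0, 295.0], 529, [24.0, 255.0, 108.0], [0.5021, 0.1212], [0.502, 0.1202], 0.0908)
([284.0, 334.0], 483, [67.0, 178.0, 132.0], [0.4928, 0.0752], [0.4921, 0.074], 0.0908)
```

View pics/w1.png

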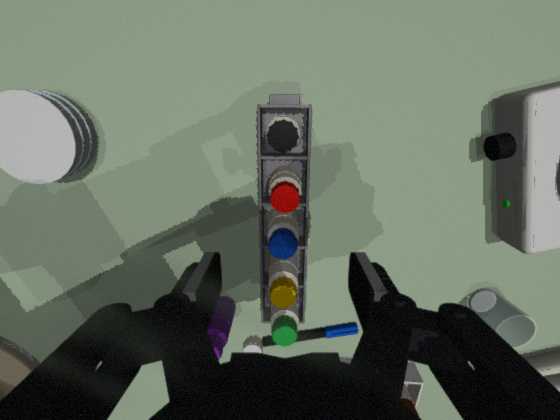

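The wrist view shows red at (285,198), blue at (282,245), yellow at (283,295), green at (284,334) and black at (282,136). The positions agree within 2 mm. Descending on red and gripping.

```bash
C='python3 -m crank'
$C '{"hand":[60,60,60,60,60],"translation":[[0.05,0,-0.001],[0.1,0,-0.001],[0.14,0,-0.001],[0.162,0,-0.001],[0.162,0,-0.001]],"dr":[[0,0,0],[0,0,0],[0,0,0],[0,0,0],[0,0,0]]}'
$C '{"hand":[255,255,255,255,255],"translation":[[0,0,0],[0,0,0],[0,0,0],[0,0,0],[0,0,0]],"dr":[[0,0,0],[0,0,0],[0,0,0],[0,0,0],[0,0,0]]}' 40
python3 go.py 0.5075 -0.1796 0.15 -18.15
```

```text
time_s: 2.45
position: [0.5243, 0.2144, 0.0374]
tool_rot: [[-0.006, 0.973, -0.23], [-0.001, -0.23, -0.973], [-1.0, -0.006, 0.003]]
ft_force: [0.0, -0.5, 0.1]
grip_width: 0.0652
time_s: 2.95
position: [0.5269, 0.2161, 0.0416]
tool_rot: [[0.003, 0.974, -0.228], [0.0, -0.228, -0.974], [-1.0, 0.003, -0.001]]
ft_force: [-1.3, -1.0, 7.4]
grip_width: 0.0307
t 2.95 pos [0.5269 0.2161 0.0416] w 0.0307 shift [-0.1086  0.0717  0.3896] dr [ 0.0867 -0.0011 -0.0031]
```

```bash
C='python3 -m crank'
$C '{"hand":[255,255,255,255,255],"translation":[[-0.005,0,0],[-0.025,0,0],[-0.055,0,0],[-0.09,0,0],[-0.112,0,0]],"dr":[[0,0,0],[0,0,0],[0,0,0],[0,0,0],[0,0,0]]}' 
$C '{"hand":[255,255],"translation":[[0,0,0],[0,0,0]],"dr":[[0,0,0],[0,0,0]]}' 
python3 go.py 0.5075 -0.1796 0.15 -18.15
python3 - <<'E'
from rig import sensors,cams
from h import *
c=cams.calibration("wrist");im,d=cams.get_image("wrist");P=pts(d,c);cv2.imwrite("pics/w2.png",im)
z,_=cams.get_image("side");cv2.imwrite("pics/s2.png",cv2.resize(z[60:300,150:450],None,fx=2,fy=2))
for o in caps(im,P,.18,.22):print(o)
E
```

```text
time_s: 3.45
position: [0.5265, 0.2163, 0.1549]
tool_rot: [[0.003, 0.974, -0.228], [0.001, -0.228, -0.974], [-1.0, 0.003, -0.001]]
ft_force: [-0.1, -0.0, -0.5]
grip_width: 0.0311
time_s: 3.65
position: [0.5258, 0.2161, 0.1518]
tool_rot: [[0.0, 0.974, -0.228], [0.0, -0.228, -0.974], [-1.0, 0.0, -0.0]]
ft_force: [0.4, -0.0, -1.3]
grip_width: 0.0309
t 3.65 pos [0.5258 0.2161 0.1518] w 0.0309 shift [0.0017 0.0724 0.3894] dr [ 0.0867 -0.0002 -0.0002]
([285.0, 319.0], 18984, [60.0, 67.0, 25.0], [0.5273, 0.2204], [0.5284, 0.2164], 0.2051)
```

View pics/s2.png

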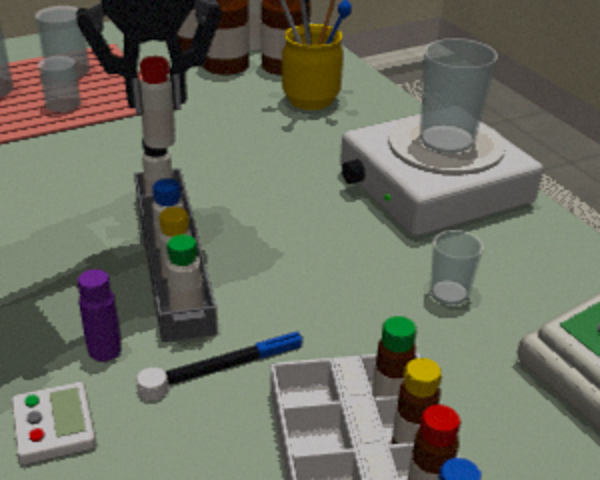

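Crop: the red bottle hangs upright between the fingers at about (155,100), above the grey rack. Transporting it to the slot in front of amber red.

```bash
C='python3 -m crank'
$C '{"hand":[255,255,255,255,255],"translation":[[0.0,0.004,0.02],[0,0.011,0.06],[0,0.019,0.105],[0,0.028,0.15],[0,0.036,0.195]],"dr":[[0.017,0,0],[0.034,0,0],[0.05,0,0],[0.07,0,0],[0.087,0,0]]}' >/dev/null
python3 go.py 0.5075 -0.1796 0.152 -18.15
```

```text
t 4.25 pos [0.5159 0.0165 0.1507] w 0.0308 shift [-0.0014  0.0533  0.1889] dr [-0.0009  0.0002  0.0021]
```

```bash
C='python3 -m crank'
$C '{"hand":[255,255,255,255,255],"translation":[[0.0,0.013,0.045],[0,0.026,0.09],[0,0.038,0.135],[0,0.048,0.17],[0,0.053,0.188]],"dr":[[0,0,0],[0,0,0],[0,0,0],[0,0,0],[0,0,0]]}' >/dev/null
$C '{"hand":[255,255,255],"translation":[[0,0,0],[0,0,0],[0,0,0]],"dr":[[0,0,0],[0,0,0],[0,0,0]]}' >/dev/null
python3 go.py 0.5075 -0.1796 0.04 -18.15
python3 - <<'E'
from rig import sensors,cams
from h import *
for n in("top","side"):
    c=cams.calibration(n);im,d=cams.get_image(n);P=pts(d,c);H=cv2.cvtColor(im,cv2.COLOR_BGR2HSV)
    m=((H[...,0]<6)|(H[...,0]>174))&(H[...,1]>110)&(H[...,2]>50)&(P[...,2]>.13)&(P[...,2]<.26)&(P[...,0]<.6)&(abs(P[...,1]+.18)<.08)
    q=P[m];print(n,m.sum(),q.mean(0).round(4),np.percentile(q[:,2],[5,50,95]).round(4) if len(q) else 0)
    cv2.imwrite(f"pics/{n}3.png",im)
E
```

```text
t 5.05 pos [ 0.5082 -0.1759  0.1513] w 0.0309 shift [0.1113 0.0006 0.0038] dr [ 0.0007 -0.0005  0.0012]
top 0 [nan nan nan] 0
side 397 [ 0.5074 -0.1796  0.1969] [0.1854 0.2    0.2023]<stdin>:6: RuntimeWarning: Mean of empty slice.
  ret = um.true_divide(
```

View pics/side3.png

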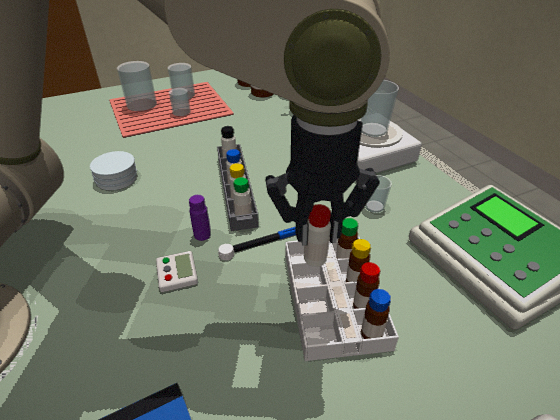

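Side view: the red bottle is upright at (318,235) and lined up with the third slot from the far end. Its base is at about 0.115 m. Lowering.

```bash
C='python3 -m crank'
$C '{"hand":[255,255,255,255,255],"translation":[[0.03,0,0.003],[0.06,0,0.003],[0.085,0,0.003],[0.1,0,0.003],[0.104,0,0.003]],"dr":[[0,0,0],[0,0,0],[0,0,0],[0,0,0],[0,0,0]]}' >/dev/null
$C '{"hand":[255,255,255,255],"translation":[[0.003,0,0],[0.005,0,0],[0.006,0,0],[0.006,0,0]],"dr":[[0,0,0],[0,0,0],[0,0,0],[0,0,0]]}' 
python3 go.py 0.5075 -0.1796 0.041 -18.15
```

```text
time_s: 6.05
position: [0.5076, -0.18, 0.0422]
tool_rot: [[0.001, 0.95, -0.312], [-0.0, -0.312, -0.95], [-1.0, 0.001, 0.0]]
ft_force: [-0.1, 0.4, -0.7]
grip_width: 0.0308
t 6.05 pos [ 0.5076 -0.18    0.0422] w 0.0308 shift [ 0.0012 -0.0003 -0.0004] dr [-0.0004  0.0002 -0.0009]
```

```bash
C='python3 -m crank'
$C '{"hand":[255,255,130,120,120],"translation":[[0.001,0,0],[0.0015,0,0],[0.0015,0,0],[0.0015,0,0],[0.0015,0,0]],"dr":[[0,0,0],[0,0,0],[0,0,0],[0,0,0],[0,0,0]]}' 
$C '{"hand":[120,120,120,120,120],"translation":[[-0.01,0,0],[-0.03,0,0],[-0.07,0,0],[-0.11,0,0],[-0.125,0,0]],"dr":[[0,0,0],[0,0,0],[0,0,0],[0,0,0],[0,0,0]]}' 
python3 go.py 0.5132 0.1727 0.165 -13.2
python3 - <<'E'
from rig import cams
from h import *
c=cams.calibration("side");im,d=cams.get_image("side");P=pts(d,c);cv2.imwrite("pics/side4.png",im)
for o in caps(im,P):print(o)
E
```

```text
time_s: 6.55
position: [0.5074, -0.18, 0.0402]
tool_rot: [[0.0, 0.95, -0.312], [-0.0, -0.312, -0.95], [-1.0, 0.0, 0.0]]
ft_force: [-0.3, 0.2, -0.1]
grip_width: 0.0453
time_s: 7.05
position: [0.5084, -0.1805, 0.1697]
tool_rot: [[0.005, 0.95, -0.312], [-0.003, -0.312, -0.95], [-1.0, 0.006, 0.002]]
ft_force: [-0.3, 0.8, -0.8]
grip_width: 0.0457
t 7.05 pos [ 0.5084 -0.1805  0.1697] w 0.0457 shift [ 0.0036 -0.1056 -0.3371] dr [-0.0867  0.0018 -0.0062]
([227.0, 130.0], 103, [105.0, 61.0, 23.0], [0.5358, 0.266], [0.5363, 0.2691], 0.0909)
([233.0, 154.0], 127, [108.0, 243.0, 147.0], [0.5133, 0.1688], [0.5144, 0.1732], 0.091)
([236.0, 169.0], 139, [25.0, 255.0, 188.0], [0.5009, 0.1164], [0.5018, 0.118], 0.091)
([241.0, 183.0], 159, [70.0, 255.0, 143.0], [0.4917, 0.0702], [0.4922, 0.0732], 0.0912)
([196.0, 200.0], 137, [140.0, 179.0, 135.0], [0.4058, 0.0616], [0.4065, 0.0638], 0.0866)
([352.0, 226.0], 115, [69.0, 255.0, 135.0], [0.6106, -0.1157], [0.611, -0.1117], 0.0908)
([361.0, 247.0], 244, [25.0, 255.0, 207.0], [0.5968, -0.1612], [0.5988, -0.159], 0.0909)
([370.0, 271.0], 283, [1.0, 255.0, 175.0], [0.5808, -0.2076], [0.5819, -0.2061], 0.091)
([315.0, 275.0], 282, [1.0, 255.0, 160.0], [0.5064, -0.1809], [0.5078, -0.1791], 0.091)
([380.0, 298.0], 330, [108.0, 231.0, 166.0], [0.5645, -0.254], [0.5657, -0.2521], 0.0909)
```

Red stands at (0.507,-0.179) with its top at 0.091 m, and nothing else has moved. Blue next.

```bash
C='python3 -m crank'
$C '{"hand":[60,60,60,60,60],"translation":[[0,-0.014,-0.045],[0,-0.028,-0.09],[0,-0.042,-0.135],[0,-0.056,-0.18],[0,-0.07,-0.225]],"dr":[[-0.017,0,0],[-0.034,0,0],[-0.05,0,0],[-0.07,0,0],[-0.087,0,0]]}' >/dev/null
python3 go.py 0.5132 0.1727 0.165 -13.2
```

```text
t 7.6 pos [0.5105 0.0575 0.165 ] w 0.0653 shift [-0.     -0.0236 -0.1128] dr [0.0007 0.0001 0.0007]
```

```bash
C='python3 -m crank'
$C '{"hand":[60,60,60,60,60],"translation":[[0,-0.01,-0.04],[0,-0.018,-0.08],[0,-0.0236,-0.111],[0,-0.0236,-0.111],[0,-0.0236,-0.111]],"dr":[[0,0,0],[0,0,0],[0,0,0],[0,0,0],[0,0,0]]}' >/dev/null
python3 go.py 0.5132 0.1727 0.038 -13.2
```

```text
t 8.1 pos [0.5131 0.1693 0.1648] w 0.0655 shift [ 0.1268 -0.0005 -0.0034] dr [0.0016 0.0006 0.0008]
```

```bash
C='python3 -m crank'
$C '{"hand":[60,60,60,60,60],"translation":[[0.04,0,-0.002],[0.08,0,-0.002],[0.11,0,-0.002],[0.126,0,-0.002],[0.126,0,-0.002]],"dr":[[0,0,0],[0,0,0],[0,0,0],[0,0,0],[0,0,0]]}' >/dev/null
$C '{"hand":[60,255,255,255,255],"translation":[[0,0,0],[0,0,0],[0,0,0],[0,0,0],[0,0,0]],"dr":[[0,0,0],[0,0,0],[0,0,0],[0,0,0],[0,0,0]]}'
$C '{"hand":[255,255,255,255,255],"translation":[[0,0,0],[-0.02,0,0],[-0.05,0,0],[-0.085,0,0],[-0.112,0,0]],"dr":[[0,0,0],[0,0,0],[0,0,0],[0,0,0],[0,0,0]]}' 
$C '{"hand":[255,255],"translation":[[0,0,0],[0,0,0]],"dr":[[0,0,0],[0,0,0]]}' >/dev/null
python3 go.py 0.4916 -0.2281 0.15 -18.15
```

```text
time_s: 9.1
position: [0.5143, 0.171, 0.0402]
tool_rot: [[0.002, 0.974, -0.228], [0.0, -0.228, -0.974], [-1.0, 0.002, -0.0]]
ft_force: [-1.8, -0.5, 6.9]
grip_width: 0.031
time_s: 9.6
position: [0.514, 0.1711, 0.1534]
tool_rot: [[0.002, 0.974, -0.228], [0.0, -0.228, -0.974], [-1.0, 0.002, -0.001]]
ft_force: [-0.1, 0.7, -0.1]
grip_width: 0.0309
t 9.8 pos [0.5137 0.1711 0.1513] w 0.0311 shift [0.0013 0.0695 0.3937] dr [ 0.0867 -0.0002 -0.0005]
```

```bash
C='python3 -m crank'
$C '{"hand":[255,255,255,255,255],"translation":[[0.0,0.004,0.02],[0,0.011,0.06],[0,0.019,0.105],[0,0.027,0.15],[0,0.035,0.195]],"dr":[[0.017,0,0],[0.034,0,0],[0.05,0,0],[0.07,0,0],[0.087,0,0]]}' >/dev/null
python3 go.py 0.4916 -0.2281 0.152 -18.15
```

```text
t 10.3 pos [ 0.5025 -0.0282  0.1499] w 0.0312 shift [-0.0023  0.0521  0.1933] dr [-0.0008  0.0001  0.0027]
```

```bash
C='python3 -m crank'
$C '{"hand":[255,255,255,255,255],"translation":[[-0.002,0.012,0.045],[-0.002,0.024,0.09],[-0.002,0.036,0.135],[-0.002,0.047,0.175],[-0.002,0.052,0.194]],"dr":[[0,0,0],[0,0,0],[0,0,0],[0,0,0],[0,0,0]]}' >/dev/null
$C '{"hand":[255,255,255],"translation":[[0,0,0],[0,0,0],[0,0,0]],"dr":[[0,0,0],[0,0,0],[0,0,0]]}' >/dev/null
python3 go.py 0.4916 -0.2281 0.041 -18.15
python3 - <<'E'
from rig import sensors,cams
from h import *
c=cams.calibration("side");im,d=cams.get_image("side");P=pts(d,c)
q=P[(P[...,2]>.19)&(P[...,2]<.21)&(abs(P[...,0]-.4916)<.018)&(abs(P[...,1]+.228)<.018)&(cv2.cvtColor(im,cv2.COLOR_BGR2HSV)[...,1]>150)]
print(len(q),q.mean(0).round(4),np.percentile(q[:,2],[50,95]).round(4))
E
```

```text
t 11.1 pos [ 0.4922 -0.226   0.1527] w 0.0311 shift [0.1117 0.0002 0.0023] dr [ 0.0008 -0.0007  0.0014]
413 [ 0.4928 -0.2296  0.2009] [0.2033 0.2048]
```

```bash
C='python3 -m crank'
$C '{"hand":[255,255,255,255,255],"translation":[[0.03,0,0.002],[0.06,0,0.002],[0.085,0,0.002],[0.1,0,0.002],[0.106,0,0.002]],"dr":[[0,0,0],[0,0,0],[0,0,0],[0,0,0],[0,0,0]]}' >/dev/null
$C '{"hand":[255,255,255,255],"translation":[[0.003,0,0],[0.005,0,0],[0.006,0,0],[0.006,0,0]],"dr":[[0,0,0],[0,0,0],[0,0,0],[0,0,0]]}' 
python3 go.py 0.4916 -0.2281 0.0405 -18.15
```

```text
time_s: 12.05
position: [0.4919, -0.2293, 0.0417]
tool_rot: [[0.001, 0.95, -0.312], [-0.001, -0.312, -0.95], [-1.0, 0.001, 0.0]]
ft_force: [-0.1, -0.8, -0.6]
grip_width: 0.031
t 12.05 pos [ 0.4919 -0.2293  0.0417] w 0.031 shift [ 0.0012 -0.0007 -0.001 ] dr [-0.0003  0.0003 -0.0009]
```

```bash
C='python3 -m crank'
$C '{"hand":[255,255,130,120,120],"translation":[[0.001,0,0],[0.0012,0,0],[0.0012,0,0],[0.0012,0,0],[0.0012,0,0]],"dr":[[0,0,0],[0,0,0],[0,0,0],[0,0,0],[0,0,0]]}' 
$C '{"hand":[120,120,120,120,120],"translation":[[-0.01,0,0],[-0.03,0,0],[-0.07,0,0],[-0.11,0,0],[-0.125,0,0]],"dr":[[0,0,0],[0,0,0],[0,0,0],[0,0,0],[0,0,0]]}' >/dev/null
$C '{"hand":[120,60,60,60,60],"translation":[[0,-0.01,-0.045],[0,-0.02,-0.09],[0,-0.03,-0.135],[0,-0.04,-0.18],[0,-0.05,-0.225]],"dr":[[-0.017,0,0],[-0.034,0,0],[-0.05,0,0],[-0.07,0,0],[-0.087,0,0]]}' >/dev/null
python3 go.py 0.5012 0.1205 0.165 -13.2
python3 - <<'E'
from rig import cams
from h import *
c=cams.calibration("side");im,d=cams.get_image("side");P=pts(d,c)
for o in caps(im,P):print(o)
E
```

```text
time_s: 12.55
position: [0.4918, -0.2293, 0.0401]
tool_rot: [[0.0, 0.95, -0.312], [-0.0, -0.312, -0.95], [-1.0, 0.0, 0.0]]
ft_force: [-0.4, 0.9, 0.5]
grip_width: 0.0452
t 13.55 pos [0.5143 0.0019 0.1659] w 0.0652 shift [ 0.0009 -0.0398 -0.1125] dr [ 0.0007 -0.     -0.001 ]
([237.0, 169.0], 142, [25.0, 255.0, 160.0], [0.5009, 0.1161], [0.5018, 0.1196], 0.0909)
([241.0, 183.0], 155, [69.0, 255.0, 123.0], [0.4916, 0.0703], [0.4925, 0.0733], 0.0912)
([196.0, 200.0], 137, [140.0, 181.0, 133.0], [0.4057, 0.0617], [0.4065, 0.0632], 0.0865)
([349.0, 225.0], 204, [70.0, 254.0, 143.0], [0.6073, -0.1115], [0.6093, -0.11], 0.0911)
([361.0, 246.0], 242, [25.0, 255.0, 201.0], [0.5969, -0.1612], [0.5989, -0.1587], 0.091)
([370.0, 271.0], 280, [0.5, 255.0, 186.0], [0.5808, -0.2075], [0.5824, -0.2058], 0.091)
([315.0, 275.0], 284, [1.0, 255.0, 188.0], [0.5064, -0.1811], [0.508, -0.1795], 0.0911)
([380.0, 298.0], 324, [108.0, 232.0, 174.0], [0.5646, -0.2539], [0.566, -0.2524], 0.0909)
([322.0, 304.0], 334, [108.0, 231.0, 177.0], [0.4906, -0.2295], [0.4915, -0.2278], 0.0911)
```

Blue is placed at (0.491,-0.228). Yellow next.

```bash
C='python3 -m crank'
$C '{"hand":[60,60,60,60,60],"translation":[[0,-0.015,-0.04],[0,-0.03,-0.08],[0,-0.04,-0.111],[0,-0.04,-0.112],[0,-0.04,-0.112]],"dr":[[0,0,0],[0,0,0],[0,0,0],[0,0,0],[0,0,0]]}' >/dev/null
python3 go.py 0.5012 0.1205 0.038 -13.2
```

```text
t 14.1 pos [0.501  0.1186 0.1656] w 0.0651 shift [ 0.1276 -0.0003 -0.0019] dr [ 0.0017  0.0001 -0.0007]
```

```bash
C='python3 -m crank'
$C '{"hand":[60,60,60,60,60],"translation":[[0.04,0,-0.001],[0.08,0,-0.001],[0.11,0,-0.001],[0.127,0,-0.001],[0.127,0,-0.001]],"dr":[[0,0,0],[0,0,0],[0,0,0],[0,0,0],[0,0,0]]}' >/dev/null
$C '{"hand":[60,255,255,255,255],"translation":[[0,0,0],[0,0,0],[0,0,0],[0,0,0],[0,0,0]],"dr":[[0,0,0],[0,0,0],[0,0,0],[0,0,0],[0,0,0]]}'
$C '{"hand":[255,255,255,255,255],"translation":[[0,0,0],[-0.02,0,0],[-0.05,0,0],[-0.085,0,0],[-0.112,0,0]],"dr":[[0,0,0],[0,0,0],[0,0,0],[0,0,0],[0,0,0]]}' >/dev/null
$C '{"hand":[255,255],"translation":[[0,0,0],[0,0,0]],"dr":[[0,0,0],[0,0,0]]}' >/dev/null
python3 go.py 0.5233 -0.1312 0.15 -18.15
```

```text
time_s: 15.1
position: [0.5018, 0.1193, 0.0391]
tool_rot: [[0.002, 0.974, -0.228], [-0.0, -0.228, -0.974], [-1.0, 0.002, -0.0]]
ft_force: [-1.7, 0.3, 5.9]
grip_width: 0.0309
t 15.8 pos [0.5011 0.1193 0.1503] w 0.0309 shift [0.0003 0.0787 0.2389] dr [ 0.0867 -0.0002 -0.0009]
```

```bash
C='python3 -m crank'
$C '{"hand":[255,255,255,255,255],"translation":[[0.0,0.01,0.03],[0,0.024,0.075],[0,0.038,0.12],[0,0.052,0.16],[0,0.062,0.19]],"dr":[[0.017,0,0],[0.034,0,0],[0.05,0,0],[0.07,0,0],[0.087,0,0]]}' >/dev/null
$C '{"hand":[255,255,255,255,255],"translation":[[0,0.01,0.03],[0,0.0122,0.05],[0,0.0122,0.05],[0,0.0122,0.05],[0,0.0122,0.05]],"dr":[[0,0,0],[0,0,0],[0,0,0],[0,0,0],[0,0,0]]}' >/dev/null
python3 go.py 0.5233 -0.1312 0.0395 -18.15
python3 - <<'E'
from rig import sensors,cams
from h import *
c=cams.calibration("side");im,d=cams.get_image("side");P=pts(d,c)
q=P[(P[...,2]>.19)&(P[...,2]<.21)&(abs(P[...,0]-.5233)<.018)&(abs(P[...,1]+.131)<.018)&(cv2.cvtColor(im,cv2.COLOR_BGR2HSV)[...,1]>150)]
print(len(q),q.mean(0).round(4),np.percentile(q[:,2],[50,95]).round(4))
E
```

```text
t 16.8 pos [ 0.5141 -0.1301  0.1495] w 0.0313 shift [ 0.11    0.0092 -0.0018] dr [ 0.0005 -0.0004  0.0012]
265 [ 0.516  -0.1343  0.1995] [0.2015 0.2029]
```

```bash
C='python3 -m crank'
$C '{"hand":[255,255,255,255,255],"translation":[[0.0,0.009,-0.001],[0.03,0.009,-0.001],[0.06,0.009,-0.001],[0.09,0.009,-0.001],[0.103,0.009,-0.001]],"dr":[[0,0,0],[0,0,0],[0,0,0],[0,0,0],[0,0,0]]}' >/dev/null
$C '{"hand":[255,255,255,255],"translation":[[0.003,0,0],[0.005,0,0],[0.006,0,0],[0.006,0,0]],"dr":[[0,0,0],[0,0,0],[0,0,0],[0,0,0]]}' 
python3 go.py 0.5233 -0.1312 0.0395 -18.15
```

```text
time_s: 17.75
position: [0.5236, -0.1331, 0.0417]
tool_rot: [[0.001, 0.95, -0.312], [-0.001, -0.312, -0.95], [-1.0, 0.001, 0.0]]
ft_force: [0.8, -0.7, -0.2]
grip_width: 0.0313
t 17.75 pos [ 0.5236 -0.1331  0.0417] w 0.0313 shift [ 0.0022 -0.0009 -0.0017] dr [-0.0002  0.0002 -0.0014]
```

```bash
C='python3 -m crank'
$C '{"hand":[255,255,255,130,120],"translation":[[0.001,0,0],[0.0015,0,0],[0.0015,0,0],[0.0015,0,0],[0.0015,0,0]],"dr":[[0,0,0],[0,0,0],[0,0,0],[0,0,0],[0,0,0]]}' 
$C '{"hand":[120,120,120,120,120],"translation":[[0,0,0],[-0.02,0,0],[-0.06,0,0],[-0.1,0,0],[-0.125,0,0]],"dr":[[0,0,0],[0,0,0],[0,0,0],[0,0,0],[0,0,0]]}' 
$C '{"hand":[120,60,60,60,60],"translation":[[0,-0.015,-0.03],[0,-0.035,-0.07],[0,-0.057,-0.115],[0,-0.08,-0.16],[0,-0.095,-0.187]],"dr":[[-0.017,0,0],[-0.034,0,0],[-0.05,0,0],[-0.07,0,0],[-0.087,0,0]]}' >/dev/null
python3 go.py 0.492 0.0745 0.038 -13.2
python3 - <<'E'
from rig import cams
from h import *
c=cams.calibration("side");im,d=cams.get_image("side");P=pts(d,c)
for o in caps(im,P):print(o)
E
```

```text
time_s: 18.25
position: [0.5232, -0.1331, 0.0396]
tool_rot: [[0.0, 0.95, -0.312], [-0.0, -0.312, -0.95], [-1.0, 0.0, 0.0]]
ft_force: [0.2, -0.9, 0.6]
grip_width: 0.0452
time_s: 18.75
position: [0.5236, -0.1333, 0.1674]
tool_rot: [[0.003, 0.95, -0.312], [-0.001, -0.312, -0.95], [-1.0, 0.003, 0.0]]
ft_force: [-0.4, 0.3, -0.1]
grip_width: 0.0453
t 19.25 pos [0.4902 0.077  0.1647] w 0.0654 shift [0.1267 0.0023 0.0021] dr [ 0.0025 -0.0004  0.0002]
([227.0, 130.0], 101, [90.0, 58.0, 23.0], [0.5358, 0.2662], [0.5368, 0.2689], 0.0909)
([241.0, 183.0], 159, [69.0, 246.0, 68.0], [0.4916, 0.0702], [0.4924, 0.0728], 0.091)
([196.0, 200.0], 137, [140.0, 188.0, 58.0], [0.4059, 0.0617], [0.4065, 0.0629], 0.0866)
([349.0, 225.0], 210, [70.0, 255.0, 139.0], [0.6072, -0.1116], [0.61, -0.1097], 0.0912)
([361.0, 247.0], 243, [25.0, 255.0, 197.0], [0.5968, -0.1612], [0.5989, -0.1589], 0.0909)
([309.0, 250.0], 241, [25.0, 255.0, 198.0], [0.522, -0.1344], [0.5234, -0.1324], 0.0911)
([370.0, 271.0], 281, [1.0, 255.0, 182.0], [0.5809, -0.2076], [0.5827, -0.2063], 0.091)
([315.0, 275.0], 281, [1.0, 255.0, 183.0], [0.5065, -0.181], [0.5079, -0.1791], 0.0911)
([380.0, 298.0], 329, [108.0, 233.0, 170.0], [0.5645, -0.254], [0.5656, -0.2525], 0.091)
([322.0, 304.0], 332, [108.0, 232.0, 172.0], [0.4904, -0.2296], [0.4914, -0.2279], 0.0912)
```

Yellow is placed. Now green.

```bash
C='python3 -m crank'
$C '{"hand":[60,60,60,60,60],"translation":[[0.02,0.001,0.002],[0.06,0.001,0.002],[0.1,0.001,0.002],[0.127,0.001,0.002],[0.127,0.001,0.002]],"dr":[[0,0,0],[0,0,0],[0,0,0],[0,0,0],[0,0,0]]}' >/dev/null
$C '{"hand":[60,255,255,255,255],"translation":[[0,0,0],[0,0,0],[0,0,0],[0,0,0],[0,0,0]],"dr":[[0,0,0],[0,0,0],[0,0,0],[0,0,0],[0,0,0]]}'
$C '{"hand":[255,255,255,255,255],"translation":[[0,0,0],[-0.02,0,0],[-0.05,0,0],[-0.085,0,0],[-0.112,0,0]],"dr":[[0,0,0],[0,0,0],[0,0,0],[0,0,0],[0,0,0]]}' >/dev/null
$C '{"hand":[255,255],"translation":[[0,0,0],[0,0,0]],"dr":[[0,0,0],[0,0,0]]}' >/dev/null
python3 go.py 0.5392 -0.0827 0.15 -18.15
```

```text
time_s: 20.3
position: [0.4924, 0.0721, 0.0389]
tool_rot: [[0.003, 0.974, -0.228], [-0.0, -0.228, -0.974], [-1.0, 0.003, -0.0]]
ft_force: [-1.4, 0.7, 6.8]
grip_width: 0.0315
t 21.0 pos [0.4916 0.0721 0.1499] w 0.0309 shift [0.     0.0816 0.1399] dr [ 0.0866 -0.0002 -0.0012]
```

```bash
C='python3 -m crank'
$C '{"hand":[255,255,255,255,255],"translation":[[0.0,0.015,0.025],[0,0.035,0.06],[0,0.055,0.095],[0,0.072,0.125],[0,0.082,0.14]],"dr":[[0.017,0,0],[0.034,0,0],[0.05,0,0],[0.07,0,0],[0.087,0,0]]}' >/dev/null
$C '{"hand":[255,255,255],"translation":[[0,0,0],[0,0,0],[0,0,0]],"dr":[[0,0,0],[0,0,0],[0,0,0]]}' >/dev/null
python3 go.py 0.5392 -0.0827 0.0395 -18.15
python3 - <<'E'
from rig import sensors,cams
from h import *
c=cams.calibration("side");im,d=cams.get_image("side");P=pts(d,c)
q=P[(P[...,2]>.19)&(P[...,2]<.21)&(abs(P[...,0]-.5392)<.018)&(abs(P[...,1]+.083)<.018)&(cv2.cvtColor(im,cv2.COLOR_BGR2HSV)[...,1]>150)]
print(len(q),q.mean(0).round(4),np.percentile(q[:,2],[50,95]).round(4))
E
```

```text
t 21.8 pos [ 0.5391 -0.0815  0.1493] w 0.0312 shift [0.1098 0.0006 0.0011] dr [ 0.0011 -0.0003  0.0011]
253 [ 0.5388 -0.0853  0.1988] [0.2009 0.2027]
```

```bash
C='python3 -m crank'
$C '{"hand":[255,255,255,255,255],"translation":[[0.03,-0.002,0.001],[0.06,-0.002,0.001],[0.085,-0.002,0.001],[0.098,-0.002,0.001],[0.103,-0.002,0.001]],"dr":[[0,0,0],[0,0,0],[0,0,0],[0,0,0],[0,0,0]]}' >/dev/null
$C '{"hand":[255,255,255,255],"translation":[[0.003,0,0],[0.005,0,0],[0.006,0,0],[0.006,0,0]],"dr":[[0,0,0],[0,0,0],[0,0,0],[0,0,0]]}' 
python3 go.py 0.5392 -0.0827 0.0395 -18.15
```

```text
time_s: 22.75
position: [0.5376, -0.0832, 0.041]
tool_rot: [[0.001, 0.95, -0.312], [-0.0, -0.312, -0.95], [-1.0, 0.001, 0.0]]
ft_force: [-0.3, -1.2, -0.8]
grip_width: 0.0309
t 22.75 pos [ 0.5376 -0.0832  0.041 ] w 0.0309 shift [ 0.0015  0.0014 -0.001 ] dr [-0.0003  0.     -0.0008]
```

```bash
C='python3 -m crank'
$C '{"hand":[255,255,255,135,125],"translation":[[0.001,0,0],[0.0015,0,0],[0.0015,0,0],[0.0015,0,0],[0.0015,0,0]],"dr":[[0,0,0],[0,0,0],[0,0,0],[0,0,0],[0,0,0]]}' 
$C '{"hand":[125,125,125,125,125],"translation":[[0,0,0],[-0.02,0,0],[-0.06,0,0],[-0.1,0,0],[-0.13,0,0]],"dr":[[0,0,0],[0,0,0],[0,0,0],[0,0,0],[0,0,0]]}' 
$C '{"hand":[125,125,125,125,125],"translation":[[0,-0.03,-0.03],[0,-0.06,-0.06],[0,-0.09,-0.09],[0,-0.12,-0.12],[0,-0.12,-0.12]],"dr":[[0,0,0],[0,0,0],[0,0,0],[0,0,0],[0,0,0]]}'
python3 - <<'E'
from rig import cams
from h import *
for n in("side","top"):
    c=cams.calibration(n);im,d=cams.get_image(n);P=pts(d,c);cv2.imwrite(f"pics/{n}_end.png",im);print(n)
    for o in caps(im,P):print(o)
E
```

```text
time_s: 23.25
position: [0.5375, -0.0833, 0.0391]
tool_rot: [[0.0, 0.95, -0.312], [-0.0, -0.312, -0.95], [-1.0, 0.0, 0.0]]
ft_force: [-1.4, 0.7, 0.6]
grip_width: 0.0434
time_s: 23.75
position: [0.5377, -0.0833, 0.1715]
tool_rot: [[0.002, 0.95, -0.312], [-0.001, -0.312, -0.95], [-1.0, 0.002, 0.0]]
ft_force: [0.0, -0.3, 0.3]
grip_width: 0.0435
time_s: 24.25
position: [0.4583, 0.0715, 0.1693]
tool_rot: [[-0.001, 0.951, -0.308], [0.001, -0.308, -0.951], [-1.0, -0.001, -0.0]]
ft_force: [0.2, -0.7, -0.5]
grip_width: 0.0433
side
([226.0, 130.0], 84, [100.0, 61.5, 22.0], [0.5334, 0.2667], [0.5347, 0.2694], 0.091)
([196.0, 200.0], 142, [140.0, 186.5, 62.0], [0.4059, 0.0614], [0.4067, 0.0623], 0.0865)
([349.0, 225.0], 206, [70.0, 255.0, 140.0], [0.6072, -0.1115], [0.6094, -0.1101], 0.0908)
([302.0, 227.0], 207, [70.0, 251.0, 140.0], [0.5365, -0.0841], [0.5376, -0.082], 0.0911)
([361.0, 247.0], 242, [25.0, 255.0, 197.0], [0.5968, -0.1613], [0.5991, -0.1596], 0.0908)
([309.0, 250.0], 244, [25.0, 255.0, 199.0], [0.522, -0.1346], [0.5234, -0.1333], 0.0912)
([370.0, 271.0], 280, [0.0, 255.0, 182.0]
[... 423 characters left out ...]
], 209, [29.0, 173.0, 148.0], [0.5963, -0.156], [0.5968, -0.156], 0.0904)
([408.0, 174.0], 213, [2.0, 131.0, 140.0], [0.5805, -0.2023], [0.5804, -0.2041], 0.0906)
([436.0, 184.0], 213, [110.0, 188.0, 135.0], [0.5639, -0.2486], [0.5645, -0.2489], 0.0903)
([335.0, 202.0], 204, [67.0, 136.5, 133.0], [0.5358, -0.0789], [0.5359, -0.0791], 0.0907)
([122.0, 205.0], 228, [135.0, 12.0, 41.0], [0.5351, 0.2711], [0.5348, 0.2723], 0.0909)
([365.0, 210.0], 208, [29.0, 137.5, 144.0], [0.5216, -0.1289], [0.5219, -0.1291], 0.0906)
([393.0, 219.0], 213, [1.0, 168.0, 145.0], [0.5059, -0.1753], [0.5063, -0.1755], 0.0907)
([423.0, 228.0], 214, [110.0, 188.0, 136.0], [0.4903, -0.2239], [0.4908, -0.2241], 0.0905)
```

View pics/side_end.png

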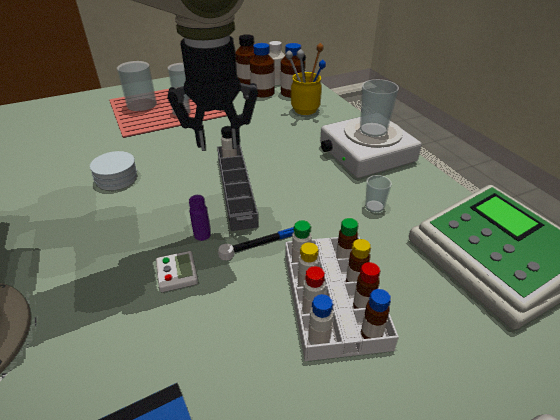

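The end view shows white green, yellow, red and blue caps at (302,227), (309,250), (315,275) and (322,304). Each faces its amber, all are upright, and the gripper is clear. Handing in.

```bash
python3 -c "
from rig import env;print(env.close_job())"
```

```text
the job is handed in; nothing more can be done
None
```

I moved the four colour-capped white bottles into the front row of the white rack, so each stands in front of the amber bottle with its own cap colour (green, yellow, red, blue from the far end). The job was handed in at about 24 s of the 93 s allowed. The hand-in reports no verdict.

- **Bottles moved:** In the last top and side pictures, all four cap tops are at 0.091 m, which puts the bases on the compartment floor with the bottles upright. They are about 5 mm or less from the compartment centres I measured.
- **Bottles left alone:** The ambers and the black-capped blank show no shift of more than about 3 mm, and the purple look-alike did not move.
- **Disagreements:** The top and side cameras differ by up to about 5 mm in y. I put that down to the side view seeing the sides of the caps, and it is inside the 16 mm tolerance.
- **Forces:** The wrist force I read peaked at about 7 N, while the fingers closed. The gripper was clear of everything at hand-in.

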